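# Push the swab tub home into the corner of the guard rail

### The job

Push the closed swab tub along the shelf, with the fingers only, into the corner of the low wooden guard rail, so that its long side sits flush against the long rail and its end flush against the short rail. Never lift, tip or carry the tub, leave the vase, the jar and the nail brush where they stand, and finish with the hand clear.

Things in the scene. Friction and masses are not known exactly. Their poses are not given: they have to be found in the camera images.
- tub: closed oblong swab tub, clear sides, white lid flush with them, 88 (x) by 112 (y) by 60 mm high, about 0.3 kg, loose, slides on its flat base. Origin: centre of its underside, z up. Starts turned under 30 degrees from parallel to the long rail, 45 mm or more clear of both rails, on the robot's side of the long one and right of the short one
- guard: low L-shaped beech guard rail, screwed down; rails 18 mm thick, 30 mm high. Origin: inner corner of the L, on the shelf. x points away from the robot square into the long rail (inner face x = 0, y -300 to 0 mm); y points along it into the short rail (inner face y = 0, x -100 to 0 mm). Tub fully home: its centre at x -44, y -56 mm in this frame, long side along y, either way round
- vase: white ceramic vase, round, 88 mm at the widest, 145 mm high, loose, must not be disturbed. Origin: centre of its underside. Its place may be swapped with the jar's.
- jar: glass jar with a steel cap, round, 66 mm across, 95 mm high, loose, must not be disturbed. Origin: centre of its underside.
- nailbrush: wooden nail brush lying bristles down, 38 (x) by 85 (y) by 34 mm high, loose, must not be disturbed. Origin: centre of its underside.

How it is judged:
At the end, for the whole second after the job is handed in: The tub stands flat and at rest on the shelf, its long side along the long rail within 0.06 rad, its centre within 5 mm of being fully home against the long rail and within 5 mm of being fully home against the short rail (x of tub in the frame of guard between -0.049 and -0.04 m and y of tub in the frame of guard between -0.061 and -0.052 m and angle between the y axis of tub and the y axis of guard, either way round below 0.06 rad and height (world z) of tub below 0.004 m and angle between tub's own z axis and vertical below 0.04 rad and linear speed of tub below 0.01 m/s); the robot touches nothing.
It fails at once if the tub is lifted or carried (its underside centre rises more than 8 mm) (height (world z) of tub above 0.008 m).
It fails at once if the tub is tipped by more than 0.15 rad (angle between tub's own z axis and vertical above 0.15 rad).
It fails at once if the vase is shifted by more than 10 mm or tipped by more than 0.15 rad (distance of vase from where it was at the start of the episode above 0.01 m or angle between vase's own z axis and vertical above 0.15 rad).
It fails at once if the jar is shifted by more than 10 mm or tipped by more than 0.15 rad (distance of jar from where it was at the start of the episode above 0.01 m or angle between jar's own z axis and vertical above 0.15 rad).
It fails at once if the nail brush is shifted by more than 10 mm or tipped by more than 0.15 rad (distance of nailbrush from where it was at the start of the episode above 0.01 m or angle between nailbrush's own z axis and vertical above 0.15 rad).
It also fails if it takes over 42 s, if anything falls off the work surface, if the arm or the gripper's body presses on something with over 40 N, if the wrist force passes 120 N, or if a joint passes its speed limit or range.

### The arm

A 6-joint arm with a two-finger parallel gripper is mounted at the origin on the work surface. World frame = base frame: x ahead of the robot, y to its left, z up, the work surface at z = 0. Lengths are in m, angles in rad, forces in N, time in s.
With the tool pointing down it reaches from about 0.225 to 0.875 m from the base axis. Payload 3.4 kg.
Tool frame: the origin (TCP) lies between the finger pads; the fingertips stand env.tip_extent ahead of it and the grasp point (between the pads) lies 5 mm behind it (env.tip_extent is the distance from the TCP to the fingertips, in m); z points along the fingers, y is the line along which they close (so a half turn about z gives the same grasp; the last joint's range is limited). The gripper opens to 85 mm and grips with 20 to 120 N. Pads are 22 mm wide; open, the fingers measure 114 mm over their backs; the gripper's body (76 mm by 85 mm) begins 54 mm behind the grasp point. The pads swing forward as they close: fully open they stand 13 mm farther back than shut.
Start: joints at [1.08, 0.276, 1.505, -0, 1.361, -0.121], TCP at [0.208, 0.536, 0.245] pointing down, gripper open.
Joint ranges: [-2.89, 2.89], [-0.75, 2.08], [0.22, 2.7], [-1.18, 4.32], [0.11, 2.71], [-2.7, 2.7]. Speed limits (rad/s): [2.57, 2.57, 3.14, 3.14, 3.14, 3.14].

### API

Orientations are given as a rotation vector (axis times angle).
In Python, from workcell import env gives the robot as it stands. The module is installed in compiled form; this text tells all that it offers.
- The arm moves only by the tool drive_tool, never from a script. Its argument "plan" is a list of rows, each a list of 5 numbers: the shift along the tool's x, y, z in units of 25 mm (1.0 is 25 mm), then the turn about the tool's z in units of 5 degrees (1.0 is 5 degrees), then the closure, from -1 (fully open) to 1 (shut), so that 0 is half open. A call has 1 to 8 rows; each row shifts and turns the commanded pose from where the row before left it, along the tool's axes as they then stand; what a row does not reach is not made up. A row lasts 1/12 s, in which the tool goes at most 41.7 mm and 7.16 degrees, less where a joint would pass 70% of its speed; a pose out of reach is approached as far as the arm can. A call is refused whole if a number of a shift passes 1 or a number of a turn 1, either way. A call with a gripper value outside its range is refused whole. The fingers move at their own pace and stop on an object; "squeeze" is the grip in N (left out, the last holds). Time passes only in rows, so rows that do not move let the fingers close. It gives the time, the measured TCP pose, the force, the opening and the grip force at its end, in the units of the state.
- env.state(): the state, without advancing time (a new reading comes with each control period).
- env.grab_frame(name): name is "scene" or "side" or "wrist"; returns (picture, depth): 420x560x3 uint8, red, green, blue; 420x560 float32, m along the optical axis (not along the pixel's ray), 0 where there is no reading.
- env.camera_info(name): a dict with "vfov" (degrees; the focal length in pixels is half the picture's height over the tangent of half this angle, whatever the lens; pixels are square), "cx", "cy" (the principal point, pixels), "extrinsics" (4x4, takes a point from world to camera coordinates). Camera axes: x right, y down, z forward; pixel columns grow to the right and rows downward; lengths in m; the calibration is good to about 2 mm. A picture is of the moment at which its call begins: read the wrist's pose just before it. camera_info takes no time and is no camera call; for the wrist camera it gives the pose at the moment of the call.
- env.finish_job(): hands the job in; it is judged then, once.
The state is a dict: "clock": time; "joint_positions": joint angles; "qvel": joint speeds; "effort": joint torques, N m; "eef_pos": TCP position; "ee_rot": TCP orientation; "force": force on the tool from outside, world axes, zero at the start; "moment": the same for the moment, N m; "width": finger opening in m; "finger_force": force on a finger pad.
Only numpy, scipy, OpenCV 4.12 (cv2) and the standard library are available. Lean on these libraries where they do the work, as an engineer would, in place of code of your own. Each camera call takes 0.05 s, during which the arm holds its last target. There are 200 camera calls.

## Working session

There is one attempt and no reset: what is moved stays moved. The work goes in short steps, Python scripts to look and compute and a tool call to move; the robot and the scene stay as the last step left them, time stands still between calls to the robot, and variables do not carry over. Pictures are saved under pics/ and viewed, at most 10 in all, crops included, and the job is handed in when it is done.

Besides the shell and the picture viewer there is one more tool, called after "Call:" by a JSON object that holds its "op" and its "data". drive_tool: Moves the arm, as the interface text tells. Its arguments: {"type":"object","properties":{"plan":{"type":"array","items":{"type":"array","items":{"type":"number"}}},"squeeze":{"type":"number"}},"required":["plan"]}

```bash
mkdir -p pics; cat > h.py <<'E'
import numpy as np, cv2
from workcell import env
def grab(n):
    i=env.camera_info(n); im,d=env.grab_frame(n)
    f=210/np.tan(np.radians(i["vfov"])/2); T=np.linalg.inv(i["extrinsics"])
    v,u=np.mgrid[:420,:560]
    P=np.stack([(u-i["cx"])/f*d,(v-i["cy"])/f*d,d],-1)@T[:3,:3].T+T[:3,3]
    P[d==0]=np.nan
    return im,P
def save(n,im): cv2.imwrite("pics/"+n+".png",im[...,::-1])
E
python3 - <<'E'
from h import *
s=env.state(); print(s["eef_pos"],s["ee_rot"],s["width"],env.tip_extent,s["clock"])
a=[]
for n in("scene","side"):
    im,P=grab(n); a.append(im); np.save(n,P)
    print(n,np.linalg.inv(env.camera_info(n)["extrinsics"])[:3,3])
save("a",a[0]);save("b",a[1])
E
```

```text
[0.20759046 0.53568087 0.24445977] [-5.77466995e-01 -3.08749888e+00  2.69090196e-03] 0.08552352707956304 0.014 0.0
scene [0.96225933 0.62573373 0.75979398]
side [ 0.01921871 -0.87801113  0.74325024]
```

View pics/a.png

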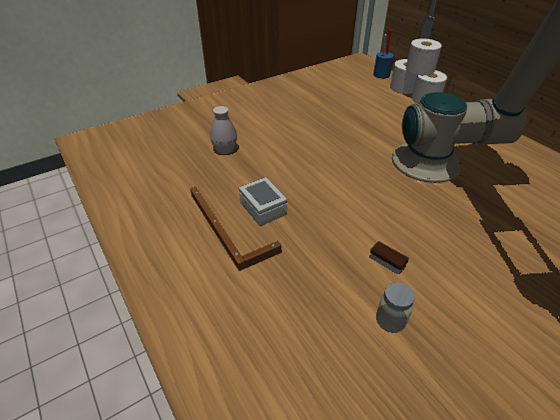

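View pics/b.png

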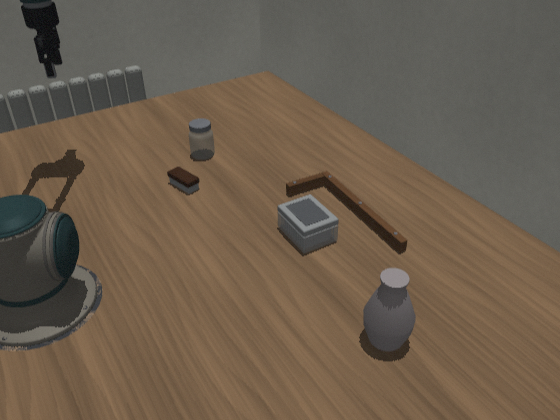

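The scene view shows the tub at about (263,200), the guard corner at (240,262), the vase at (224,130), the brush at (388,256) and the jar at (395,307). The side view agrees. Next I'll turn these into poses.

```bash
cat >> h.py <<'E'
def rect(q):
    c,(w,h),a=cv2.minAreaRect((q[:,:2]*1000).astype(np.float32)); return np.round(c,1),np.round((w,h),1),round(a,1)
def box(P,u0,u1,v0,v1,z0,z1):
    q=P[v0:v1,u0:u1].reshape(-1,3); return q[(q[:,2]>z0)&(q[:,2]<z1)]
E
python3 - <<'E'
from h import *
S=np.load("scene.npy");D=np.load("side.npy")
for nm,P,b in [("tubS",S,(235,292,175,225,.052,.07)),("tubD",D,(272,342,190,255,.052,.07)),
 ("guardS",S,(185,290,180,270,.024,.036)),("guardD",D,(283,410,168,252,.024,.036)),
 ("vaseS",S,(205,242,103,158,.02,.16)),("vaseD",D,(360,418,268,355,.02,.16)),
 ("jarS",S,(375,418,280,335,.02,.11)),("jarD",D,(185,218,118,163,.02,.11)),
 ("brS",S,(365,412,240,275,.012,.045)),("brD",D,(163,204,165,195,.012,.045))]:
    q=box(P,*b); print(nm,len(q),np.median(q[:,2]).round(4),q[:,2].max().round(3),*rect(q))
# guard: top-face points, split
for nm,P,b in [("S",S,(185,290,180,270,.027,.033)),("D",D,(283,410,168,252,.027,.033))]:
    q=box(P,*b)
    np.save("g"+nm,q)
    # long rail line by RANSAC-like fit
    best=None;r=np.random.default_rng(0)
    for _ in range(500):
        a,c=q[r.choice(len(q),2,False),:2]; t=c-a; L=np.hypot(*t)
        if L<.1: continue
        n=np.array([-t[1],t[0]])/L; m=abs((q[:,:2]-a)@n)<.009
        if best is None or m.sum()>best.sum(): best=m
    l=q[best,:2]; vx,vy,x0,y0=cv2.fitLine(l.astype(np.float32),cv2.DIST_L2,0,.01,.01).ravel()
    t=np.array([vx,vy]); t*=np.sign(t[1]); n=np.array([t[1],-t[0]])
    al=(q[:,:2]-[x0,y0])@t; ac=(q[:,:2]-[x0,y0])@n
    print(nm,"axis",t,"p0",x0,y0,"along",np.percentile(al,[1,99]),"acrossLong",np.percentile(ac[best],[2,98]),"ang",np.degrees(np.arctan2(-t[0],t[1])))
    sh=ac<-.02; print("short",sh.sum(),np.percentile(al[sh],[2,50,98]),ac.min())
E
```

```text
tubS 967 0.0618 0.066 [554.2 -91. ] [ 87.8 113.7] 0.1
tubD 1367 0.0598 0.064 [552.  -93.1] [117.2  90.1] 89.2
guardS 1109 0.0309 0.036 [608.1 -87.9] [321.6 198.8] 87.0
guardD 1217 0.0289 0.036 [606.7 -89.2] [323.1 201.1] 86.9
vaseS 887 0.0844 0.149 [ 513.3 -405.6] [65.9 86.5] 49.1
vaseD 3011 0.0887 0.148 [ 495.7 -419.2] [68.1 87.4] 17.1
jarS 1331 0.082 0.099 [508.7 359.1] [62.1 62.5] 68.0
jarD 764 0.0658 0.097 [503.  351.7] [65.1 64. ] 53.4
brS 600 0.0343 0.039 [399.7 236.1] [40.2 85.7] 16.3
brD 432 0.0316 0.036 [398.1 233.8] [41.8 86.7] 16.0
S axis [0.05821614 0.998304  ] p0 0.6994394 -0.07427577 along [-0.17036753  0.13913849] acrossLong [-0.00901334  0.00808078] ang -3.3374257
short 310 [-0.05460119  0.12714688  0.13920741] -0.19002753200770006
D axis [0.05944056 0.9982318 ] p0 0.69504327 -0.11292697 along [-0.13858294  0.17473256] acrossLong [-0.00834567  0.00850512] ang -3.4077015
short 254 [-0.04565456  0.15885383  0.17503195] -0.188883613217271
```

Call:
{"op": "drive_tool", "data": {"plan": [[0,0,0,-1,0],[0,0,0,-1,0],[0,0,0,-1,0],[0,0,0,-0.56,0],[-0.41,-0.87,0,0,0],[-0.41,-0.87,0,0,0],[-0.41,-0.87,0,0,0],[-0.41,-0.87,0,0,0]]}}

```text
clock: 0.77
eef_pos: [0.2436, 0.4457, 0.2447]
ee_rot: [-0.092, -3.14, 0.002]
force: [0.5, 0.0, -0.0]
width: 0.0425
finger_force: 0.0
```

Call:
{"op": "drive_tool", "data": {"plan": [[-0.41,-0.87,0,0,0],[-0.41,-0.87,0,0,0],[-0.41,-0.87,0,0,0],[-0.41,-0.87,0,0,0],[-0.41,-0.87,0,0,0],[-0.41,-0.87,0,0,0],[-0.41,-0.87,0,0,0],[-0.41,-0.87,0,0,0]]}}

```text
clock: 1.43
eef_pos: [0.3151, 0.2671, 0.245]
ee_rot: [-0.092, -3.14, 0.0]
force: [0.2, -0.2, -0.3]
width: 0.0428
finger_force: 0.0
```

Call:
{"op": "drive_tool", "data": {"plan": [[-0.41,-0.87,0,0,0],[-0.41,-0.87,0,0,0],[-0.41,-0.87,0,0,0],[-0.41,-0.87,0,0,0],[-0.41,-0.87,0,0,0],[-0.41,-0.87,0,0,0],[-0.41,-0.87,0,0,0],[-0.41,-0.87,0,0,0]]}}

```text
clock: 2.1
eef_pos: [0.3867, 0.0886, 0.2451]
ee_rot: [-0.093, -3.14, -0.0]
force: [0.5, 0.3, -0.6]
width: 0.0424
finger_force: 0.0
```

Call:
{"op": "drive_tool", "data": {"plan": [[-0.41,-0.87,0,0,0],[-0.41,-0.87,0,0,0],[-0.41,-0.87,0,0,0],[-0.41,-0.87,0,0,0],[-0.41,-0.87,0,0,0],[0,0,0,0,0],[0,0,0,0,0]]}}

```text
clock: 2.68
eef_pos: [0.4315, -0.0225, 0.2448]
ee_rot: [-0.097, -3.139, -0.001]
force: [-0.0, -0.6, -0.2]
width: 0.0427
finger_force: 0.0
```

Call:
{"op": "drive_tool", "data": {"plan": [[-0.4,-0.82,0.6,0,0],[-0.4,-0.82,0.6,0,0],[-0.4,-0.82,0.6,0,0],[0,0,0.9,0,0],[0,0,0.9,0,0],[0,0,0.9,0,0],[0,0,0.9,0,0],[0,0,0.9,0,0]]}}

```text
clock: 3.35
eef_pos: [0.4572, -0.0836, 0.0868]
ee_rot: [-0.091, -3.14, -0.001]
force: [0.0, -0.1, 0.2]
width: 0.0426
finger_force: 0.0
```

Call:
{"op": "drive_tool", "data": {"plan": [[0,0,0.9,0,0],[0,0,0.9,0,0],[0,0,0.4,0,0],[0,0,0.2,0,0],[0,0,0,0,0],[0,0,0,0,0]]}}

```text
clock: 3.85
eef_pos: [0.458, -0.0844, 0.0281]
ee_rot: [0.092, 3.14, 0.0]
force: [0.2, -0.1, 0.6]
width: 0.0426
finger_force: 0.0
```

```bash
python3 - <<'E'
from h import *
im,P=grab("side"); save("c",im); q=box(P,272,342,190,255,.052,.066); print(rect(q)); print(env.state()["eef_pos"])
E
```

```text
(array([519.6, -92.6]), array([115.7, 153.6]), 89.0)
[ 0.45841956 -0.08466852  0.02850281]
```

View pics/c.png

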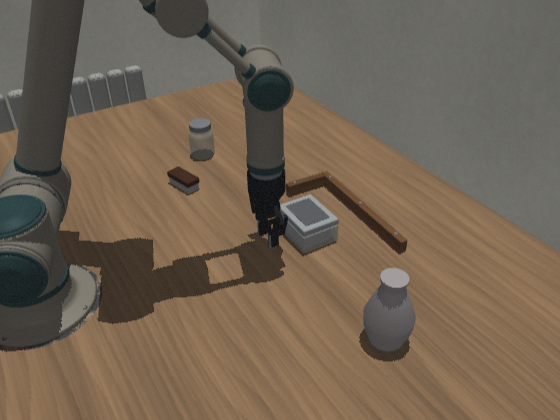

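The side view shows the shut-side fingers standing at (270,235), just on the robot's side of the tub and clear of the vase. Now I'll push toward the long rail.

Call:
{"op": "drive_tool", "data": {"plan": [[-0.4,0,0,0,0],[-0.4,0,0,0,0],[-0.3,0,0,0,0],[-0.2,0,0,0,0],[-0.2,0,0,0,0],[-0.3,0,0,0,0],[-0.3,0,0,0,0],[-0.3,0,0,0,0]]}}

```text
clock: 4.57
eef_pos: [0.518, -0.0884, 0.0275]
ee_rot: [-0.093, -3.139, -0.0]
force: [-1.8, 0.2, -1.0]
width: 0.0428
finger_force: 0.0
```

Call:
{"op": "drive_tool", "data": {"plan": [[-0.3,0,0,0,0],[-0.3,0,0,0,0],[-0.3,0,0,0,0],[-0.3,0,0,0,0],[-0.2,0,0,0,0],[-0.2,0,0,0,0],[0,0,0,0,0]]}}

```text
clock: 5.15
eef_pos: [0.5592, -0.0911, 0.0279]
ee_rot: [0.093, 3.138, -0.0]
force: [1.1, -0.2, -0.1]
width: 0.0427
finger_force: 0.0
```

```bash
python3 - <<'E'
from h import *
im,P=grab("scene"); save("d",im); q=box(P,195,275,175,240,.052,.066); print(rect(q)); np.save("t",P)
s=env.state(); print(s["eef_pos"],s["force"])
E
```

```text
(array([608. , -95.3]), array([114.2, 108.7]), 86.7)
[ 0.55874798 -0.09102792  0.02793681] [-0.2206249  -0.12821586  0.45798096]
```

View pics/d.png

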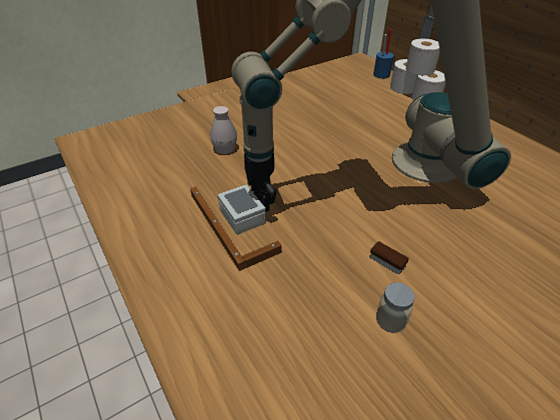

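The scene view shows the tub square to the long rail at about (242,208), still some 30 mm short. I'll keep pushing gently.

Call:
{"op": "drive_tool", "data": {"plan": [[-0.25,0,0,0,0],[-0.25,0,0,0,0],[-0.2,0,0,0,0],[-0.15,0,0,0,0],[-0.1,0,0,0,0],[0,0,0,0,0]]}}

```text
clock: 5.7
eef_pos: [0.5823, -0.0924, 0.0278]
ee_rot: [0.093, 3.139, -0.0]
force: [0.1, 0.3, 0.1]
width: 0.0427
finger_force: 0.0
```

Call:
{"op": "drive_tool", "data": {"plan": [[-0.1,0,0,0,0],[-0.08,0,0,0,0],[0,0,0,0,0]]}}

```text
clock: 5.95
eef_pos: [0.5862, -0.0926, 0.0278]
ee_rot: [0.093, 3.14, 0.0]
force: [-1.5, 1.0, 0.1]
width: 0.0427
finger_force: 0.0
```

Call:
{"op": "drive_tool", "data": {"plan": [[-0.08,0,0,0,0],[-0.04,0,0,0,0],[0,0,0,0,0]]}}

```text
clock: 6.2
eef_pos: [0.5865, -0.0924, 0.0273]
ee_rot: [-0.091, -3.135, -0.001]
force: [-5.2, -0.7, 1.5]
width: 0.0425
finger_force: 0.0
```

The tub has met the rail at 5 N. I'll retreat, rise, and go round to its right end.

Call:
{"op": "drive_tool", "data": {"plan": [[0.4,0,0,0,0],[0.6,0,0,0,0],[0,0,-0.9,0,0],[0,0,-0.9,0,0],[0,0,-0.9,0,0],[0,0,-0.9,0,0],[-0.54,-0.68,0,0,0],[-0.54,-0.68,0,0,0]]}}

```text
clock: 6.87
eef_pos: [0.5901, -0.1267, 0.1204]
ee_rot: [0.091, 3.135, -0.002]
force: [0.7, -0.6, -0.4]
width: 0.0425
finger_force: 0.0
```

Call:
{"op": "drive_tool", "data": {"plan": [[-0.54,-0.68,0,0,0],[-0.54,-0.68,0,0,0],[-0.54,-0.68,0,1,0],[-0.54,-0.68,0,0,0],[0,0,0,1,0],[0,0,0,1,0],[0,0,0,1,0],[0,0,0,1,0]]}}

```text
clock: 7.53
eef_pos: [0.6374, -0.1992, 0.1178]
ee_rot: [0.777, 3.042, 0.0]
force: [-1.3, 0.2, 0.3]
width: 0.0426
finger_force: 0.0
```

Call:
{"op": "drive_tool", "data": {"plan": [[0,0,0,1,0],[0,0,0,1,0],[0,0,0,1,0],[0,0,0,1,0],[0,0,0,1,0],[0,0,0,1,0],[0,0,0,1,0],[0,0,0,1,0]]}}

```text
clock: 8.2
eef_pos: [0.6374, -0.1989, 0.118]
ee_rot: [1.77, 2.593, 0.001]
force: [0.0, -0.4, 0.5]
width: 0.0425
finger_force: 0.0
```

Call:
{"op": "drive_tool", "data": {"plan": [[0,0,0,1,0],[0,0,0,1,0],[0,0,0,1,0],[0,0,0,1,0],[0,0,0,1,0],[0,0,0,0,0],[0,0,0,0,0]]}}

```text
clock: 8.78
eef_pos: [0.6373, -0.1989, 0.1179]
ee_rot: [2.283, 2.157, 0.001]
force: [0.1, -0.1, 0.5]
width: 0.0427
finger_force: 0.0
```

```bash
python3 - <<'E'
from h import *
s=env.state(); p=s["eef_pos"]; R=cv2.Rodrigues(s["ee_rot"])[0]
gx=np.array([.9983,-.0588]);gy=np.array([.0588,.9983]);c=np.array([.6965,.0455])
print(p,s["joint_positions"],R[:2,:2],"guard",(p[:2]-c)@gx,(p[:2]-c)@gy)
im,P=grab("scene"); save("e",im); print("S",rect(box(P,190,275,175,250,.054,.066)))
im,P=grab("side"); print("D",rect(box(P,290,380,180,255,.052,.064)))
E
```

```text
[ 0.6372764  -0.19888905  0.11793038] [-4.06792874e-01  4.97551707e-01  1.47903201e+00  2.79497990e-04
  1.16397171e+00 -3.49848556e-01] [[ 0.05702389  0.99837226]
 [ 0.99837281 -0.05702374]] guard -0.04475283871883053 -0.24745594074875307
S (array([644.9, -97.1]), array([114.1,  88.3]), 86.7)
D (array([ 642., -100.]), array([116.6,  90.6]), 87.6)
```

View pics/e.png

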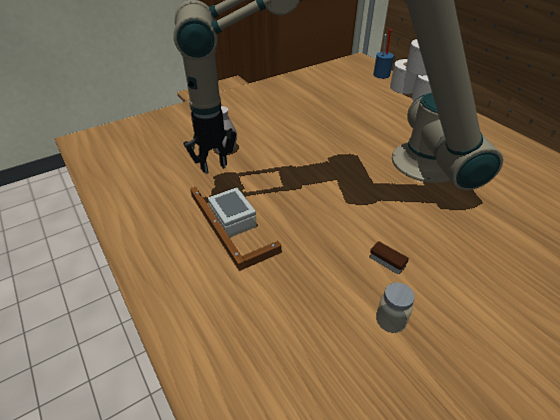

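The scene view shows the tub flush against the long rail at about (232,208), measured at guard x −44 mm and y −147 mm. The hand is past its right end at (213,150). I'll go down and push toward the short rail.

Call:
{"op": "drive_tool", "data": {"plan": [[0,0,0.9,0,0],[0,0,0.9,0,0],[0,0,0.9,0,0],[0,0,0.6,0,0],[0,0,0.3,0,0],[0.4,0,0,0,0],[0.4,0,0,0,0],[0.2,0,0,0,0]]}}

```text
clock: 9.55
eef_pos: [0.6394, -0.1723, 0.0289]
ee_rot: [2.285, 2.155, 0.002]
force: [-0.2, 1.1, 0.2]
width: 0.0425
finger_force: 0.0
```

Call:
{"op": "drive_tool", "data": {"plan": [[0.2,0,0,0,0],[0.25,0,0,0,0],[0.3,0,0,0,0],[0.3,0,0,0,0],[0.3,0,0,0,0],[0.3,0,0,0,0],[0.3,0,0,0,0],[0.3,0,0,0,0]]}}

```text
clock: 10.22
eef_pos: [0.642, -0.117, 0.0278]
ee_rot: [-2.286, -2.155, -0.0]
force: [-0.4, -2.1, 0.0]
width: 0.0426
finger_force: 0.0
```

Call:
{"op": "drive_tool", "data": {"plan": [[0.3,0,0,0,0],[0.3,0,0,0,0],[0.3,0,0,0,0],[0.2,0,0,0,0],[0.15,0,0,0,0],[0,0,0,0,0]]}}

```text
clock: 10.72
eef_pos: [0.6436, -0.0853, 0.0277]
ee_rot: [-2.285, -2.155, -0.001]
force: [0.6, 0.1, 0.7]
width: 0.0427
finger_force: 0.0
```

```bash
cat >> h.py <<'E'
gx=np.array([.9983,-.0588]);gy=np.array([.0588,.9983]);gc=np.array([.6965,.0455])
def G(p): d=np.asarray(p)[:2]-gc; return (d@gx*1000).round(1),(d@gy*1000).round(1)
E
python3 - <<'E'
from h import *
s=env.state(); print(G(s["eef_pos"]),s["eef_pos"],s["force"])
im,P=grab("scene"); save("f",im); r=rect(box(P,200,285,190,262,.054,.066)); print("S",r,G(r[0]/1000))
im,P=grab("side"); r=rect(box(P,270,370,165,240,.052,.064)); print("D",r,G(r[0]/1000))
E
```

```text
(np.float64(-45.1), np.float64(-133.7)) [ 0.64364742 -0.08527568  0.02766934] [0.61003238 0.09400504 0.72415958]
S (array([648.3, -27.3]), array([138.7,  97.9]), 86.8) (np.float64(-43.8), np.float64(-75.5))
D (array([642.8, -28.7]), array([141.4,  99.4]), 87.8) (np.float64(-49.2), np.float64(-77.2))
```

View pics/f.png

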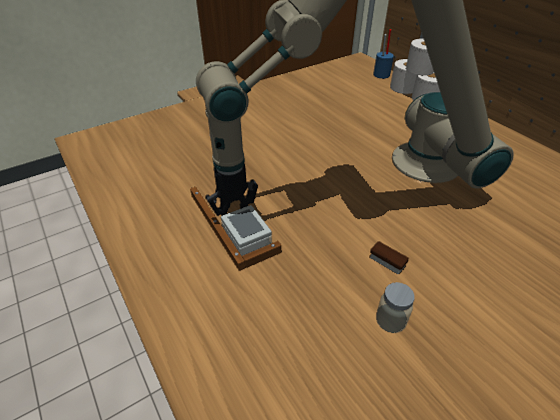

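The scene view shows the tub at about (246,228), square and along the long rail, about 8 mm from the short rail. I'll close the rest in small steps.

Call:
{"op": "drive_tool", "data": {"plan": [[0.12,0,0,0,0],[0.1,0,0,0,0],[0,0,0,0,0]]}}

```text
clock: 11.07
eef_pos: [0.644, -0.0808, 0.0276]
ee_rot: [-2.286, -2.154, -0.0]
force: [1.0, -0.4, -0.1]
width: 0.0425
finger_force: 0.0
```

Call:
{"op": "drive_tool", "data": {"plan": [[0.08,0,0,0,0],[0.04,0,0,0,0],[0,0,0,0,0]]}}

```text
clock: 11.32
eef_pos: [0.6442, -0.0779, 0.0277]
ee_rot: [-2.286, -2.155, -0.0]
force: [-0.1, 0.0, -0.6]
width: 0.0427
finger_force: 0.0
```

Call:
{"op": "drive_tool", "data": {"plan": [[0.04,0,0,0,0],[0.04,0,0,0,0],[0,0,0,0,0]]}}

```text
clock: 11.57
eef_pos: [0.6444, -0.076, 0.0278]
ee_rot: [2.286, 2.155, 0.0]
force: [-0.3, -0.2, -0.3]
width: 0.0427
finger_force: 0.0
```

Call:
{"op": "drive_tool", "data": {"plan": [[0.06,0,0,0,0],[0.04,0,0,0,0],[0,0,0,0,0]]}}

```text
clock: 11.82
eef_pos: [0.6449, -0.0757, 0.0283]
ee_rot: [2.282, 2.154, -0.003]
force: [-1.1, -7.7, -0.0]
width: 0.0429
finger_force: 0.0
```

Call:
{"op": "drive_tool", "data": {"plan": [[0.05,0,0,0,0],[0.04,0,0,0,0],[0,0,0,0,0]]}}

```text
clock: 12.07
eef_pos: [0.645, -0.0756, 0.0286]
ee_rot: [2.279, 2.153, -0.007]
force: [-2.5, -13.0, 1.9]
width: 0.0425
finger_force: 0.0
```

The tub is seated against the short rail at 13 N. I'll back off, rise well clear and check.

Call:
{"op": "drive_tool", "data": {"plan": [[-0.4,0,0,0,0],[-0.7,0,0,0,0],[-0.8,0,0,0,0],[0,0,-0.9,0,0],[0,0,-0.9,0,0],[0,0,-0.9,0,0],[0,0,-0.9,0,0],[-0.9,0,0,0,0]]}}

```text
clock: 12.73
eef_pos: [0.6434, -0.1383, 0.123]
ee_rot: [2.28, 2.154, 0.012]
force: [0.9, -0.3, 0.4]
width: 0.0425
finger_force: 0.0
```

Call:
{"op": "drive_tool", "data": {"plan": [[-0.5,0,-0.8,0,0],[0,0,-0.8,0,0],[0,0,0,0,0],[0,0,0,0,0]]}}

```text
clock: 13.07
eef_pos: [0.6405, -0.1536, 0.1589]
ee_rot: [2.285, 2.153, 0.004]
force: [-0.3, -0.7, 0.3]
width: 0.0425
finger_force: 0.0
```

```bash
python3 - <<'E'
from h import *
s=env.state(); print(G(s["eef_pos"]),s["force"])
im,P=grab("scene"); im1=im; r=rect(box(P,200,285,190,262,.054,.066)); print("S",r,G(r[0]/1000))
# gaps: top-of-rail vs lid profiles in guard frame
def prof(P):
    q=P.reshape(-1,3); q=q[np.isfinite(q[:,2])]; d=q[:,:2]-gc; x=d@gx*1000; y=d@gy*1000; z=q[:,2]
    lid=(z>.054)&(z<.067)&(x>-100)&(x<15)&(y>-130)&(y<15)
    rail=(z>.025)&(z<.035)
    L=rail&(abs(x-9)<14)&(y>-290)&(y<-130); Sh=rail&(abs(y-9)<14)&(x>-98)&(x<-5)
    f=lambda a:np.percentile(a,[2,98]).round(1) if len(a) else None
    print("lid x",f(x[lid]),"y",f(y[lid]),"long rail x",f(x[L]),"short rail y",f(y[Sh]))
prof(P)
im,P=grab("side"); r=rect(box(P,270,370,165,240,.052,.064)); print("D",r,G(r[0]/1000)); prof(P)
save("g",np.hstack([cv2.resize(im1[170:290,160:320],(400,300)),cv2.resize(im[140:260,260:420],(400,300))]))
E
```

```text
(np.float64(-44.2), np.float64(-202.1)) [-0.2596621  -0.68129102  0.25502717]
S (array([649.6,  -6.5]), array([115.5,  88.3]), 87.2) (np.float64(-43.8), np.float64(-54.7))
lid x [-85.3  -0.8] y [-106.6    1.3] long rail x [ 1.  18.7] short rail y [-0.3 20.1]
D (array([648.1,  -8.6]), array([114. ,  89.9]), 86.6) (np.float64(-45.1), np.float64(-56.9))
lid x [-88.4  -3.3] y [-111.    -3.1] long rail x [-1.8 18.2] short rail y [-2.3 19. ]
```

View pics/g.png

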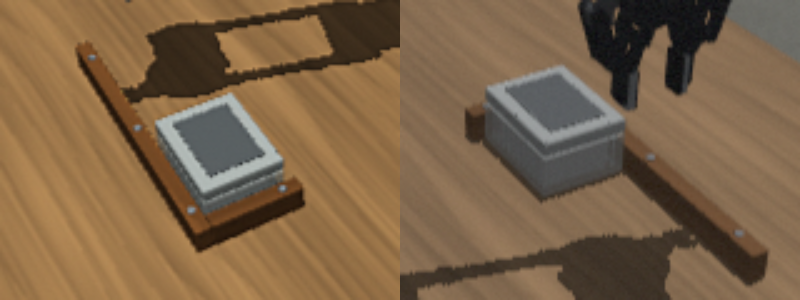

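Both crops show the tub flush in the corner. It measures guard x −44 mm and y −56 mm, within 0.6° of the rail, and the hand is clear above. Handing in.

```bash
python3 -c "
from workcell import env
print(env.finish_job())"
```

```text
the job is handed in; nothing more can be done
None
```

The tub sits flush in the rail corner, measured within about 2 mm of fully home on both rails and square to within 0.6°; the hand is clear, the vase, jar and brush were not touched, and the job was handed in at about 13 s (no verdict was returned).

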